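# Flip the beaker's status tag

## Robot

A 6-joint arm with a two-finger parallel gripper is mounted at the origin on a cart in front of the work surface, level with it; the furniture and walls round the work are solid. World frame = base frame: x ahead of the robot, y to its left, z up, the work surface at z = 0. Lengths are in m, angles in rad, forces in N, time in s.
With the tool pointing down it reaches from about 0.35 to 0.775 m from the base axis. Payload 5.5 kg.
Tool frame: the origin (TCP) lies midway between the tips of the shut fingers; the grasp point (between the pads) lies 19 mm behind it; z points along the fingers, y is the line along which they close (so a half turn about z gives the same grasp; the last joint's range is limited). The gripper opens to 85 mm and grips with 20 to 120 N. Pads are 22 mm wide; open, the fingers measure 114 mm over their backs; the gripper's body (76 mm by 85 mm) begins 54 mm behind the grasp point. The pads swing forward as they close: fully open they stand 13 mm farther back than shut.
Start: joints at [-1.402, 0.313, 0.046, 1.304, 0, 1.431], TCP at [0.175, -0.548, 0.231] pointing down, gripper open.
Joint ranges: [-2.76, 2.76], [-0.86, 1.69], [-1.03, 1.26], [-2.2, 2.34], [-1.47, 1.5], [-3.14, 3.14]. Speed limits (rad/s): [2.57, 2.57, 3.14, 3.14, 3.14, 3.14].

## Interface

Orientations are given as a unit quaternion [w, x, y, z].
In Python, from workcell import telemetry, imaging, env gives the robot as it stands. The module is installed in compiled form; this text tells all that it offers.
- The arm moves only by the tool step_arm, never from a script. Its argument "moves" is a list of rows, each a list of 3 entries, a list of its own where there are three numbers: the shift along the tool's x, y, z in mm, then the turn, a rotation vector about the tool's x, y, z in rad, then the finger opening in mm, from 0 to 85.4. A call has 1 to 8 rows; each row is the pose to reach, as a shift and turn from the pose commanded when the call began, along the tool's axes at that moment; what a row does not reach only later rows make up. A row lasts 1/12 s, in which the tool goes at most 41.7 mm and 7.16 degrees, less where a joint would pass 70% of its speed; a pose out of reach is approached as far as the arm can. A call with a gripper value outside its range is refused whole. The fingers move at their own pace and stop on an object; "grip_force" is the grip in N (left out, the last holds). Time passes only in rows, so rows that repeat a pose let the fingers close. It gives the time, the measured TCP pose, the force, the opening and the grip force at its end, in the units of the state.
- telemetry.get_state(): the state, without advancing time (a new reading comes with each control period).
- imaging.read_camera(name): name is "side" or "top" or "wrist"; returns the picture (420x560x3 uint8, red, green, blue); there is no depth.
- imaging.camera_params(name): a dict with "camera_matrix" (3x3 intrinsics, pixels), "D" ([k1, k2, p1, p2, k3] as OpenCV has them; the pictures are not rectified), "pose" (4x4, takes a point from camera to world coordinates). Camera axes: x right, y up, looking along -z (the intrinsics and any distortion apply to the point x, -y, -z); pixel columns grow to the right and rows downward; lengths in m; the calibration is good to about 2 mm. A picture is of the moment at which its call begins: read the wrist's pose just before it. camera_params takes no time and is no camera call; for the wrist camera it gives the pose at the moment of the call.
- env.hand_in(): hands the job in; it is judged then, once.
The state is a dict: "clock": time; "joint_pos": joint angles; "qvel": joint speeds; "tau": joint torques, N m; "tcp_pos": TCP position; "orientation": TCP orientation; "wrist_force": force on the tool from outside, world axes, zero at the start; "ft_torque": the same for the moment, N m; "finger_gap": finger opening in m; "grip_force": force on a finger pad.
Only numpy, scipy, OpenCV 4.12 (cv2) and the standard library are available. Lean on these libraries where they do the work, as an engineer would, in place of code of your own. Each camera call takes 0.05 s, during which the arm holds its last target. There are 200 camera calls.

## Task

The sample in the beaker is done: turn the flip tag that stands beside the beaker. Flip its white paddle right over its pivot to the other side, until it lies flat with the ring face up; pressing down its short tail is a handy way to raise it. Only press and push, gently, with the fingertips: do not pinch or lift anything, and leave the bottle's tag and everything else as they are.

Things in the scene. Friction and masses are not known exactly. Their poses are not given: they have to be found in the camera images.
- stand_a: fixed flip-tag stand of the beaker: grey base 76x92x10 mm (along its x, y), with two aluminium side posts (their inner faces 70 mm apart along y, tops 122 mm up) that carry a pivot along y, 110 mm above the worktop. Origin at the centre of the base's underside, z up. Its -x axis points to the side where the paddle lies at the start (roughly to the robot's left), +x to the side where a flipped paddle lies
- tag_a (a joint): hinge of the beaker's tag, rad: 0 = paddle flat, along the stand's -x, bar face up; pi/2 = straight up; pi (its stop) = flat, along the stand's +x, ring face up. Its friction holds the paddle wherever it is left. Starts between 0 and 0.2 and must end at pi
- tag_a_pivot (a point): middle of the pivot of the beaker's tag, 110 mm above the worktop
- tag_a_edge (a point): middle of the free edge of the beaker's paddle, 90 mm from the pivot, half-way through its thickness; moves with it. White paddle 5 mm thick, 56 mm wide; one face has a grey bar, the other a grey ring
- tag_a_tail (a point): end of the tail of the beaker's paddle, 44 mm from the pivot on the side away from the paddle, half-way through its thickness; moves with it. White tail 28 mm wide, 5 mm thick; pressing it down 35 mm from the pivot takes about 2 N and raises the paddle; it swings freely down between the posts (100 mm from pivot to base)
- stand_b: fixed flip-tag stand of the bottle: grey base 76x92x10 mm (along its x, y), with two aluminium side posts (their inner faces 70 mm apart along y, tops 122 mm up) that carry a pivot along y, 110 mm above the worktop. Origin at the centre of the base's underside, z up. Its -x axis points to the side where the paddle lies at the start (roughly to the robot's left), +x to the side where a flipped paddle lies
- tag_b (a joint): hinge of the bottle's tag, rad: 0 = paddle flat, along the stand's -x, bar face up; pi/2 = straight up; pi (its stop) = flat, along the stand's +x, ring face up. Its friction holds the paddle wherever it is left. Starts between 0 and 0.2; to be left alone
- tag_b_pivot (a point): middle of the pivot of the bottle's tag, 110 mm above the worktop
- tag_b_edge (a point): middle of the free edge of the bottle's paddle, 90 mm from the pivot, half-way through its thickness; moves with it. White paddle 5 mm thick, 56 mm wide; one face has a grey bar, the other a grey ring
- tag_b_tail (a point): end of the tail of the bottle's paddle, 44 mm from the pivot on the side away from the paddle, half-way through its thickness; moves with it. White tail 28 mm wide, 5 mm thick; pressing it down 35 mm from the pivot takes about 2 N and raises the paddle; it swings freely down between the posts (100 mm from pivot to base)
- beaker: empty clear beaker, 67 mm across the rim, 83 mm tall, standing loose beside the tag that must be flipped, about 150 mm from its pivot on the side where the paddle lies at first; origin at the centre of its underside; not to be moved
- bottle: white bottle with a screw cap, 60 mm across, 105 mm tall, standing loose beside the other tag in the same way; origin at the centre of its underside; not to be moved
- timer: small white bench timer lying on the worktop, 64x66x19 mm; origin at the centre of its underside; bystander
- marker: marker pen lying on the worktop, 12x134x14 mm; origin at the centre of its underside; bystander
- dish: shallow round dish, 92 mm across, 15 mm high; origin at the centre of its underside; bystander
- tape: roll of white tape lying flat, 53 mm across, 19 mm high; origin at the centre of its underside; bystander

How it is judged:
At the end, for the whole second after the job is handed in: the paddle of the beaker's tag lies flat on the other side, ring face up, within about 0.15 rad of its stop, and is at rest; the bottle's paddle is within 15 mm of its start; beaker and bottle stand upright, and no loose thing is more than 20 mm from where it stood (value of joint tag_a above 2.99 rad and velocity of joint tag_a between -0.05 and 0.05 rad/s and distance of tag_b_edge from where it was at the start of the episode below 0.015 m and not (distance of any of beaker, bottle, timer, marker, dish, tape from where it was at the start of the episode above 0.02 m) and angle between each of beaker, bottle's own z axis and vertical below 0.1 rad); the robot touches nothing.
It fails at once if the bottle's tag was moved (free edge more than 15 mm) (distance of tag_b_edge from where it was at the start of the episode above 0.015 m).
It fails at once if a loose thing was pushed, lifted or carried more than 20 mm (distance of any of beaker, bottle, timer, marker, dish, tape from where it was at the start of the episode above 0.02 m).
It fails at once if the fingers squeezed or pressed the tag with more than 30 N (contact force between the fingers and stand_a above 30 N).
It also fails if it takes over 51 s, if anything falls off the work surface, if the arm or the gripper's body presses on something with over 40 N, if the wrist force passes 120 N, or if a joint passes its speed limit or range.

## Working session

There is one attempt and no reset: what is moved stays moved. The work goes in short steps, Python scripts to look and compute and a tool call to move; the robot and the scene stay as the last step left them, time stands still between calls to the robot, and variables do not carry over. Pictures are saved under pics/ and viewed, at most 10 in all, crops included, and the job is handed in when it is done.

Besides the shell and the picture viewer there is one more tool, called after ">>>" as name(argument=value, ...) on one line, values as JSON. step_arm: Moves the arm, as the interface text tells. Its arguments: {"type":"object","properties":{"moves":{"type":"array"},"grip_force":{"type":"number"}},"required":["moves"]}

```bash
mkdir -p pics; python3 - <<'E'
from workcell import telemetry, imaging
import cv2,numpy as np
for n in ("top","side"):
    im=imaging.read_camera(n); cv2.imwrite(f"pics/{n}0.png",im[:,:,::-1])
    p=imaging.camera_params(n); print(n,p["camera_matrix"],p["D"],np.round(p["pose"],3))
s=telemetry.get_state(); print(s["tcp_pos"],s["orientation"],s["clock"])
E
```

```text
top [[455.6601363    0.         282.7637417 ]
 [  0.         455.6601363  211.15941123]
 [  0.           0.           1.        ]] [-0.04227234  0.          0.          0.          0.        ] [[-0.008  0.981 -0.193  0.168]
 [-1.    -0.009 -0.003  0.011]
 [-0.005  0.193  0.981  1.673]
 [ 0.     0.     0.     1.   ]]
side [[523.13620636   0.         281.26451821]
 [  0.         523.13620636 207.15478887]
 [  0.           0.           1.        ]] [-0.14452161  0.          0.          0.          0.        ] [[ 9.960e-01  3.400e-02 -8.200e-02  3.660e-01]
 [-8.900e-02  3.840e-01 -9.190e-01 -1.409e+00]
 [ 1.000e-03  9.230e-01  3.860e-01  6.840e-01]
 [ 0.000e+00  0.000e+00  0.000e+00  1.000e+00]]
[ 0.17464381 -0.54735345  0.23047181] [-8.37980340e-04  9.88105628e-01  1.53774395e-01 -2.26781640e-05] 0.1
```

View pics/top0.png

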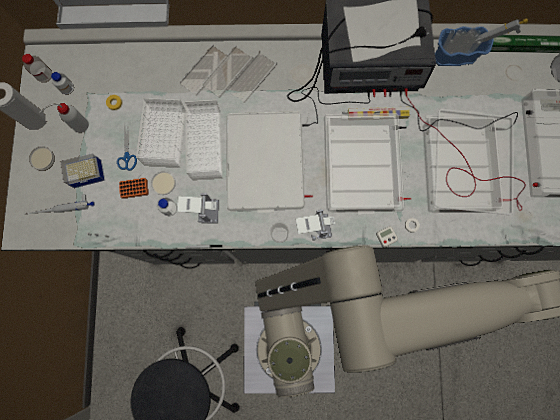

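View pics/side0.png

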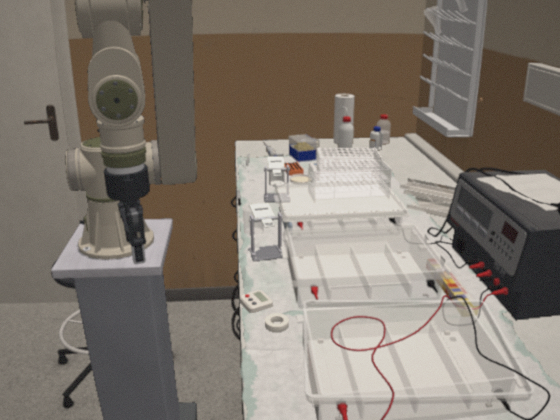

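The top view shows the beaker near (280,231) with its tag at about (314,224). The bottle is near (165,205) with its tag at about (200,208). In the side view tag A is near (264,230). I'll enlarge tag A in both views.

```bash
python3 - <<'E'
import cv2,numpy as np
a=cv2.imread("pics/top0.png")[195:255,255:345]; b=cv2.imread("pics/side0.png")[190:270,230:310]
a=cv2.resize(a,None,fx=4.4,fy=4.4*1,interpolation=cv2.INTER_CUBIC); b=cv2.resize(b,None,fx=5,fy=5,interpolation=cv2.INTER_CUBIC)
c=np.zeros((400,800,3),np.uint8); c[:a.shape[0],:a.shape[1]]=a; c[:,400:]=b; cv2.imwrite("pics/crop.png",c)
E
```

```text
(no output)
```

View pics/crop.png

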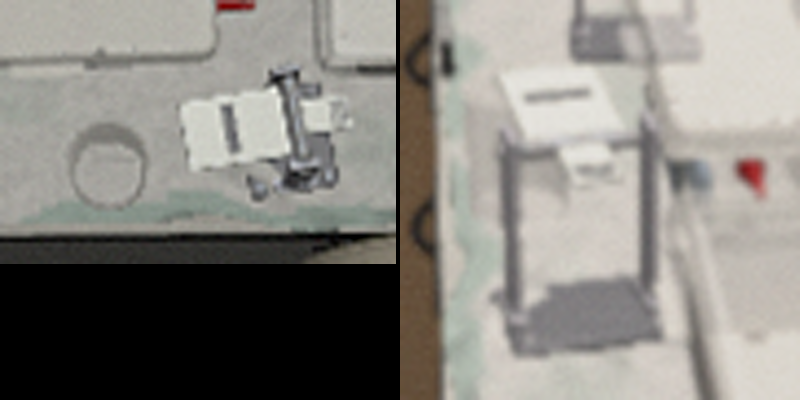

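The crop shows post tops at crop (285,73) and (308,166) in the top view, and at (507,135) and (648,117) in the side view. The paddle's free edge is at about (186,136) and the tail end at about (348,114). Next I'll cast rays.

```bash
cat > h.py <<'E'
from workcell import telemetry, imaging
import cv2,numpy as np
from scipy.spatial.transform import Rotation as R
def ray(n,px,P=None):
    p=P or imaging.camera_params(n); u=cv2.undistortPoints(np.array([[px]],float),np.array(p["camera_matrix"]),np.array(p["D"],float))[0,0]
    T=np.array(p["pose"]); return T[:3,3],T[:3,:3]@np.array([u[0],-u[1],-1])
def plane(n,px,z,P=None):
    o,d=ray(n,px,P); return o+d*(z-o[2])/d[2]
def tri(a,b):
    (o1,d1),(o2,d2)=ray("top",a),ray("side",b)
    s=np.linalg.lstsq(np.c_[d1,-d2],o2-o1,rcond=None)[0]; p,q=o1+d1*s[0],o2+d2*s[1]; return (p+q)/2,np.linalg.norm(p-q)
def state():
    s=telemetry.get_state(); q=s["orientation"]; return s,np.array(s["tcp_pos"]),R.from_quat([q[1],q[2],q[3],q[0]])
E
python3 - <<'E'
from h import *
np.set_printoptions(precision=4,suppress=True)
t=lambda x,y:(255+(x+.5)/4.4-.5,195+(y+.5)/4.4-.5); s=lambda x,y:(230+(x-399.5)/5-.5,190+(y+.5)/5-.5)
for k,a,b in (("far",t(285,73),s(648,117)),("near",t(308,166),s(507,135))):
    print(k,plane("top",a,.122),plane("side",b,.122),tri(a,b))
print("edge top",plane("top",t(186,136),.115),"tailend",plane("top",t(348,114),.108))
print("edge side mid",plane("side",s(550,72),.115),"tail",plane("side",s(590,185),.105))
print("beaker",plane("top",t(108,165),.083))
p=imaging.camera_params("wrist");print(p["pose"],p["camera_matrix"])
st,x,r=state();print(x,r.as_matrix(),st["finger_gap"])
E
```

```text
far [ 0.4717 -0.1112  0.122 ] [ 0.4767 -0.111   0.122 ] (array([ 0.4743, -0.1112,  0.1216]), np.float64(0.004891069009736946))
near [ 0.3976 -0.1274  0.122 ] [ 0.3996 -0.1286  0.122 ] (array([ 0.3987, -0.1275,  0.1213]), np.float64(0.0019757609720627567))
edge top [ 0.4233 -0.0327  0.115 ] tailend [ 0.441  -0.1614  0.108 ]
edge side mid [ 0.4278 -0.0252  0.115 ] tail [ 0.4419 -0.1593  0.105 ]
beaker [0.4055 0.0292 0.083 ]
[[ 0.3045  0.9029  0.3035  0.2528]
 [-0.9525  0.289   0.0959 -0.5234]
 [-0.0011 -0.3183  0.948   0.3733]
 [ 0.      0.      0.      1.    ]] [[375.4104   0.     287.7338]
 [  0.     375.4104 208.942 ]
 [  0.       0.       1.    ]]
[ 0.1746 -0.5474  0.2305] [[ 0.9527  0.3039 -0.0003]
 [ 0.3039 -0.9527  0.0016]
 [ 0.0002 -0.0017 -1.    ]] 0.08520115520348767
```

>>> step_arm(moves=[[[375, -291, 0], [0, 0, 0.134], 0], [[375, -291, 0], [0, 0, 0.134], 0], [[375, -291, 0], [0, 0, 0.134], 0], [[375, -291, 0], [0, 0, 0.134], 0], [[375, -291, 0], [0, 0, 0.134], 0], [[375, -291, 0], [0, 0, 0.134], 0], [[375, -291, 0], [0, 0, 0.134], 0], [[375, -291, 0], [0, 0, 0.134], 0]], grip_force=20)

```text
clock: 0.77
tcp_pos: [0.364, -0.2711, 0.2311]
orientation: [-0.0, 0.996, 0.087, -0.0]
wrist_force: [0.6, -0.6, -0.1]
finger_gap: 0.0005
grip_force: 0.0
```

```bash
cat > go.py <<'E'
import sys
from h import *
st,x,r=state(); t=np.array(eval(sys.argv[1])); np.set_printoptions(precision=3,suppress=True)
print(x*1000,"shift",r.inv().apply(t-x)*1000,r.as_matrix().round(3).tolist(),st["wrist_force"],st["joint_pos"])
E
python3 go.py "[.443,-.156,.2]"
```

```text
[ 364.002 -271.117  231.093] shift [ 97.767 -99.667  31.102] [[0.985, 0.173, -0.0], [0.173, -0.985, 0.0], [-0.0, -0.0, -1.0]] [ 0.6   -0.568 -0.058] [-0.817  0.079 -0.246  1.246  0.     2.15 ]
```

>>> step_arm(moves=[[[90, -90, 10], [0, 0, 0], 0], [[90, -90, 10], [0, 0, 0], 0], [[90, -90, 10], [0, 0, 0], 0], [[90, -90, 10], [0, 0, 0], 0], [[90, -90, 10], [0, 0, 0], 0], [[90, -90, 10], [0, 0, 0], 0]])

```text
clock: 1.27
tcp_pos: [0.4363, -0.1685, 0.221]
orientation: [0.0, 0.996, 0.088, -0.0]
wrist_force: [0.4, -0.3, 0.2]
finger_gap: -0.0001
grip_force: 0.0
```

```bash
python3 go.py "[.443,-.156,.13]"; python3 - <<'E'
from h import *
P=imaging.camera_params("wrist"); im=imaging.read_camera("wrist"); cv2.imwrite("pics/w1.png",im[:,:,::-1])
c,T=np.array(P["camera_matrix"]),np.array(P["pose"])
def proj(p):
    q=T[:3,:3].T@(np.array(p)-T[:3,3]); return cv2.projectPoints(np.array([[q[0],-q[1],-q[2]]]),np.zeros(3),np.zeros(3),c,np.array(P["D"]))[0].ravel()
for p in ([.4365,-.119,.11],[.444,-.162,.108],[.4743,-.1112,.122],[.3987,-.1275,.122]): print(proj(p))
E
```

```text
[ 436.327 -168.537  220.986] shift [  8.852 -11.171  90.979] [[0.985, 0.175, -0.001], [0.175, -0.985, -0.0], [-0.001, -0.0, -1.0]] [ 0.395 -0.287  0.239] [-0.54   0.11  -0.236  1.225 -0.001  2.425]
[217.46043394 192.33429448]
[279.39237347 191.73308095]
[209.25976702 139.98907778]
[220.20559866 249.60210959]
```

View pics/w1.png

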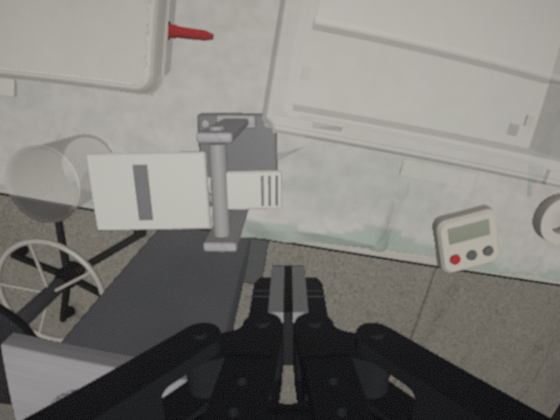

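The wrist view shows pivot A near (219,190) and the tail end near (281,190). Both are within 2 px of my projected estimates, so the positions hold. I'll descend to just above the tail.

>>> step_arm(moves=[[[9, -15, 30], [0, 0, 0], 0], [[9, -15, 60], [0, 0, 0], 0], [[9, -15, 90], [0, 0, 0], 0], [[9, -15, 97], [0, 0, 0], 0], [[9, -15, 97], [0, 0, 0], 0], [[9, -15, 97], [0, 0, 0], 0]])

```text
clock: 1.82
tcp_pos: [0.4426, -0.1537, 0.125]
orientation: [0.0, 0.996, 0.086, -0.0]
wrist_force: [0.3, -0.5, 0.1]
finger_gap: 0.0002
grip_force: 0.0
```

>>> step_arm(moves=[[[0, 0, 8], [0, 0, 0], 0], [[0, 0, 13], [0, 0, 0], 0], [[0, 0, 17], [0, 0, 0], 0], [[0, 0, 20], [0, 0, 0], 0], [[0, 0, 23], [0, 0, 0], 0], [[0, 0, 26], [0, 0, 0], 0], [[0, 0, 29], [0, 0, 0], 0]])

```text
clock: 2.4
tcp_pos: [0.443, -0.1524, 0.0953]
orientation: [0.0, 0.996, 0.087, 0.0]
wrist_force: [0.1, -0.4, 2.9]
finger_gap: -0.0001
grip_force: 1.2
```

>>> step_arm(moves=[[[0, -1, 3], [0, 0, 0], 0], [[0, -2, 6], [0, 0, 0], 0], [[0, -3, 9], [0, 0, 0], 0], [[0, -4, 12], [0, 0, 0], 0], [[0, -4, 12], [0, 0, 0], 0]])

```text
clock: 2.82
tcp_pos: [0.4419, -0.1484, 0.0826]
orientation: [-0.0, 0.996, 0.087, -0.0]
wrist_force: [-0.1, -0.3, 0.3]
finger_gap: 0.0
grip_force: 0.2
```

```bash
python3 - <<'E'
from h import *
im=imaging.read_camera("side")[:,:,::-1][130:270,200:340]; cv2.imwrite("pics/s2.png",cv2.resize(im,None,fx=4,fy=4,interpolation=cv2.INTER_CUBIC))
E
```

```text
(no output)
```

View pics/s2.png

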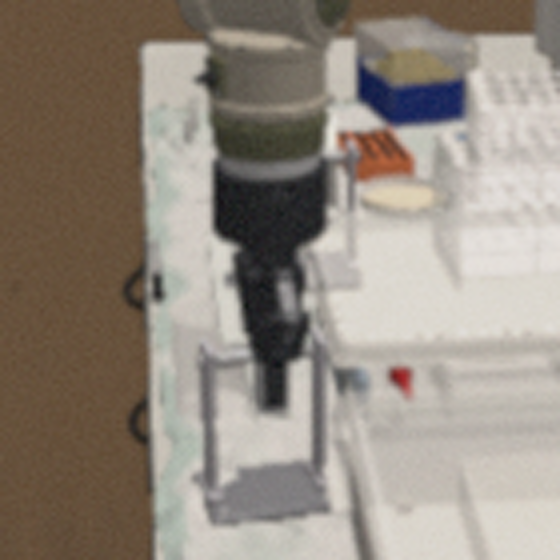

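The gripper hides the paddle in this view, but the tail has clearly been pressed down. I'll retract upward and look with the wrist camera.

>>> step_arm(moves=[[[0, 5, -20], [0, 0, 0], 0], [[0, 10, -50], [0, 0, 0], 0], [[0, 15, -85], [0, 0, 0], 0], [[0, 20, -120], [0, 0, 0], 0], [[0, 20, -155], [0, 0, 0], 0], [[0, 20, -155], [0, 0, 0], 0], [[0, 20, -155], [0, 0, 0], 0]])

```text
clock: 3.45
tcp_pos: [0.4466, -0.1689, 0.2402]
orientation: [0.001, 0.996, 0.087, 0.002]
wrist_force: [-0.5, 0.9, 0.3]
finger_gap: -0.0
grip_force: 0.0
```

```bash
python3 - <<'E'
from h import *
print(state()[1])
a=imaging.read_camera("side")[:,:,::-1][130:270,220:320]; b=imaging.read_camera("wrist")[:,:,::-1]
a=cv2.resize(a,(300,420),interpolation=cv2.INTER_CUBIC); cv2.imwrite("pics/s3.png",np.hstack([a,b[:,:500]]))
E
```

```text
[ 0.44658422 -0.16891892  0.2401946 ]
```

View pics/s3.png

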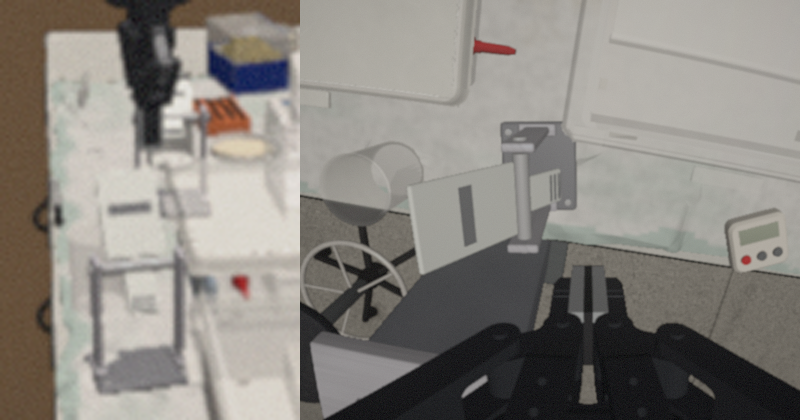

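The wrist view shows the raised paddle with free-edge corners at about (111,188) and (121,272). I'll work out the hinge angle from the mid-edge ray.

```bash
python3 - <<'E'
from h import *
e=np.array([.19,-.982,0]); p=np.array([.4365,-.119,.11]); n=np.cross([0,0,1],e)
o,d=ray("wrist",(116,230)); x=o+d*((p-o)@n)/(d@n)
print(x,np.linalg.norm(x-p),np.arctan2((x-p)[2],-(x-p)@e))
print(np.array(p-.095*e))
E
python3 go.py "[.4200,-.034,.25]"
```

```text
[ 0.42641692 -0.0668864   0.17465071] 0.08364932473826922 0.8832599486429663
[ 0.41845 -0.02571  0.11   ]
[ 444.974 -167.923  237.355] shift [  -1.322 -136.237  -12.518] [[0.985, 0.174, -0.001], [0.174, -0.985, 0.001], [-0.001, -0.001, -1.0]] [ 0.025  0.758 -1.032] [-0.53   0.12  -0.185  1.267 -0.     2.437]
```

>>> step_arm(moves=[[[0, -35, -5], [0, 0, 0], 0], [[0, -70, -5], [0, 0, 0], 0], [[-1, -105, -5], [0, 0, 0], 0], [[-1, -140, -5], [0, 0, 0], 0], [[-1, -140, 10], [0, 0, 0], 0], [[-1, -140, 35], [0, 0, 0], 0], [[-1, -140, 70], [0, 0, 0], 0], [[-1, -140, 75], [0, 0, 0], 0]])

```text
clock: 4.22
tcp_pos: [0.4153, -0.0288, 0.1572]
orientation: [-0.002, 0.996, 0.088, -0.005]
wrist_force: [-1.0, 0.8, -0.4]
finger_gap: -0.0003
grip_force: 0.0
```

```bash
python3 go.py "[.4365,-.119,.185]"
```

```text
[415.291 -28.808 157.185] shift [  4.82   92.382 -28.292] [[0.985, 0.175, -0.011], [0.175, -0.985, 0.003], [-0.01, -0.005, -1.0]] [-0.95   0.847 -0.422] [-0.263  0.057 -0.457  1.068 -0.     2.703]
```

>>> step_arm(moves=[[[1, 12, 0], [0, 0, 0], 0], [[2, 22, 0], [0, 0, 0], 0], [[2, 30, -3], [0, 0, 0], 0], [[3, 37, -9], [0, 0, 0], 0], [[3, 44, -14], [0, 0, 0], 0], [[3, 51, -19], [0, 0, 0], 0], [[4, 58, -22], [0, 0, 0], 0], [[4, 64, -24], [0, 0, 0], 0]])

```text
clock: 4.88
tcp_pos: [0.4361, -0.094, 0.1884]
orientation: [0.0, 0.996, 0.087, 0.001]
wrist_force: [0.9, 0.3, -0.5]
finger_gap: -0.0002
grip_force: 0.3
```

```bash
python3 go.py "[.4365,-.119,.185]"
```

```text
[436.072 -94.034 188.396] shift [-3.913 24.658  3.417] [[0.985, 0.173, 0.002], [0.173, -0.985, -0.001], [0.002, 0.001, -1.0]] [ 0.89   0.342 -0.508] [-0.393  0.083 -0.349  1.137 -0.     2.575]
```

>>> step_arm(moves=[[[0, 8, 4], [0, 0, 0], 0], [[-1, 15, 8], [0, 0, 0], 0], [[-2, 22, 9], [0, 0, 0], 0], [[-3, 29, 10], [0, 0, 0], 0], [[-3, 36, 12], [0, 0, 0], 0], [[-3, 44, 15], [0, 0, 0], 0], [[-3, 52, 20], [0, 0, 0], 0], [[-3, 58, 23], [0, 0, 0], 0]])

```text
clock: 5.55
tcp_pos: [0.4425, -0.1515, 0.1636]
orientation: [0.0, 0.996, 0.087, -0.0]
wrist_force: [0.5, 1.0, 1.2]
finger_gap: 0.0001
grip_force: 0.4
```

```bash
python3 go.py "[.4365,-.119,.1125]"
```

```text
[ 442.505 -151.475  163.594] shift [ -0.265 -33.028  51.092] [[0.985, 0.174, -0.0], [0.174, -0.985, -0.0], [-0.0, 0.0, -1.0]] [0.482 0.966 1.211] [-0.502  0.141 -0.345  1.085 -0.     2.466]
```

>>> step_arm(moves=[[[0, 8, 7], [0, 0, 0], 0], [[0, 13, 13], [0, 0, 0], 0], [[0, 17, 19], [0, 0, 0], 0], [[0, 20, 25], [0, 0, 0], 0], [[0, 23, 32], [0, 0, 0], 0], [[0, 25, 39], [0, 0, 0], 0], [[0, 26, 44], [0, 0, 0], 0], [[0, 26, 47], [0, 0, 0], 0]])

```text
clock: 6.22
tcp_pos: [0.4467, -0.1761, 0.1164]
orientation: [-0.0, 0.996, 0.087, -0.0]
wrist_force: [0.1, 0.4, -0.0]
finger_gap: 0.0002
grip_force: 0.3
```

>>> step_arm(moves=[[[0, 0, 1], [0, 0, 0], 0], [[0, 0, 2], [0, 0, 0], 0], [[0, 0, 2], [0, 0, 0], 0]])

```text
clock: 6.47
tcp_pos: [0.4468, -0.1759, 0.1152]
orientation: [-0.0, 0.996, 0.087, -0.0]
wrist_force: [0.4, -0.2, -0.2]
finger_gap: 0.0002
grip_force: 0.0
```

>>> step_arm(moves=[[[0, 0, 1], [0, 0, 0], 0], [[0, 0, 2], [0, 0, 0], 0], [[0, 0, 2], [0, 0, 0], 0]])

```text
clock: 6.72
tcp_pos: [0.447, -0.1761, 0.1133]
orientation: [0.0, 0.996, 0.087, 0.0]
wrist_force: [-0.8, 0.3, 0.1]
finger_gap: -0.0002
grip_force: 0.0
```

>>> step_arm(moves=[[[0, 0, 1], [0, 0, 0], 0], [[0, 0, 1], [0, 0, 0], 0], [[0, 0, 1], [0, 0, 0], 0]])

```text
clock: 6.97
tcp_pos: [0.4471, -0.1762, 0.1125]
orientation: [0.0, 0.996, 0.087, 0.0]
wrist_force: [-1.2, 0.5, 2.2]
finger_gap: -0.0001
grip_force: 1.1
```

>>> step_arm(moves=[[[0, 0, 0.5], [0, 0, 0], 0], [[0, 0, 1], [0, 0, 0], 0], [[0, 0, 1], [0, 0, 0], 0]])

```text
clock: 7.22
tcp_pos: [0.4472, -0.1762, 0.1123]
orientation: [0.0, 0.996, 0.087, 0.0]
wrist_force: [-2.1, 1.4, 9.6]
finger_gap: 0.0003
grip_force: 4.6
```

The force rose to 9.6 N with almost no travel, so the paddle is at its stop. I'll lift clear.

>>> step_arm(moves=[[[0, 0, -10], [0, 0, 0], 0], [[0, 0, -40], [0, 0, 0], 0], [[0, 0, -80], [0, 0, 0], 0], [[0, 20, -115], [0, 0, 0], 0], [[0, 60, -115], [0, 0, 0], 0], [[0, 80, -115], [0, 0, 0], 0], [[0, 80, -115], [0, 0, 0], 0], [[0, 80, -115], [0, 0, 0], 0]])

```text
clock: 7.88
tcp_pos: [0.4607, -0.2557, 0.2262]
orientation: [-0.0, 0.996, 0.086, -0.0]
wrist_force: [0.2, 0.7, -0.3]
finger_gap: -0.0001
grip_force: 0.0
```

```bash
python3 - <<'E'
from h import *
a=imaging.read_camera("side")[:,:,::-1][130:270,220:320]; b=imaging.read_camera("wrist")[:,:,::-1]
a=cv2.resize(a,(300,420),interpolation=cv2.INTER_CUBIC); cv2.imwrite("pics/s4.png",np.hstack([a,b[:,:500]]))
E
```

```text
(no output)
```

View pics/s4.png

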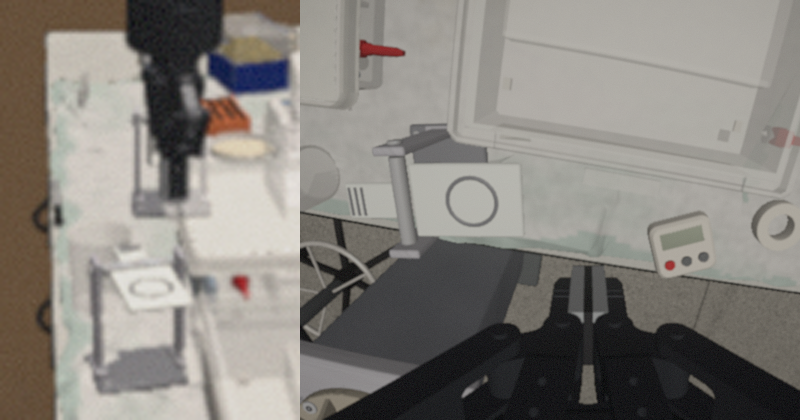

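The paddle lies on the far side with its ring at (471,201) and its free edge at x≈523 in the picture. I'll check the edge height, then hand in.

```bash
python3 - <<'E'
from h import *
from workcell import env
e=np.array([.19,-.982,0]); p=np.array([.4365,-.119,.11]); n=np.cross([0,0,1],e)
o,d=ray("wrist",(222.5,199)); x=o+d*((p-o)@n)/(d@n)
x2=plane("wrist",(222.5,199),.1125); print(x,x2,np.linalg.norm(x2[:2]-p[:2]))
if abs(np.linalg.norm(x2[:2]-p[:2])-.09)<.006: print(env.hand_in())
E
```

```text
[ 0.4536507  -0.20764204  0.107388  ] [ 0.45536349 -0.20828999  0.1125    ] 0.09126079885607802
the job is handed in; nothing more can be done
None
```

The beaker's tag is flipped flat to its stop with the ring face up, and I handed the job in at about 8 s; the hand-in reported no verdict, and I didn't re-measure the other objects afterwards.

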